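# Clamp the honey jar in the pantry jar vise

### The arm

A 7-joint arm with a two-finger parallel gripper is mounted at the origin on the work surface. World frame = base frame: x ahead of the robot, y to its left, z up, the work surface at z = 0. Lengths are in m, angles in rad, forces in N, time in s.
With the tool pointing down it reaches from about 0.425 to 0.925 m from the base axis. Payload 6.8 kg.
Tool frame: the origin (TCP) lies midway between the tips of the shut fingers; the grasp point (between the pads) lies 19 mm behind it; z points along the fingers, y is the line along which they close (so a half turn about z gives the same grasp; the last joint's range is limited). The gripper opens to 88 mm and grips with 3 to 60 N. Pads are 20 mm wide; open, the fingers measure 115 mm over their backs; the gripper's body (75 mm by 178 mm) begins 61 mm behind the grasp point.
Start: joints at [-1.357, 0.477, 0.022, 1.555, -0.011, 1.109, -0.083], TCP at [0.213, 0.64, 0.223] pointing down, gripper open.
Joint ranges: [-2.96, 2.96], [-0.34, 2.1], [-1.41, 1.46], [0.24, 2.44], [-1.37, 4.51], [0.17, 1.92], [-2.96, 2.96]. Speed limits (rad/s): [2.39, 2.39, 3.14, 3.14, 3.14, 3.14, 3.14].

### API

Orientations are given as a unit quaternion [x, y, z, w].
In Python, from cell import manip gives the robot as it stands. The module is installed in compiled form; this text tells all that it offers.
- The arm moves only by the shell command python3 -m inch 'ROWS' [OPENING]. ROWS is a JSON object whose one key "rows" holds a list that holds one entry, the list of rows, each a list of 4 numbers: the shift along the tool's x, y, z in m, then the turn about the tool's z in degrees. In form: {"rows": [[[dx, dy, dz, spin], ...]]}. A call has 1 to 20 rows; each row is the pose to reach, as a shift and turn from the pose commanded when the call began, along the tool's axes at that moment; what a row does not reach only later rows make up. A row lasts 1/8 s, in which the tool goes at most 62.5 mm and 10.7 degrees, less where a joint would pass 70% of its speed; a pose out of reach is approached as far as the arm can. A call with a gripper value outside its range is refused whole. OPENING is the opening, from 0 (shut) to 1 (fully open), set as the call begins (- or left out, the last holds). The fingers move at their own pace and stop on an object; the grip force is fixed at half the most. Time passes only in rows, so rows that repeat a pose let the fingers close. It gives the time, the measured TCP pose, the force, the opening and the grip force at its end, in the units of the state.
- manip.get_obs(): the state, without advancing time (a new reading comes with each control period).
- manip.read_camera(name): name is "scene" or "top"; returns the picture (480x640x3 uint8, red, green, blue); there is no depth.
- manip.camera_info(name): a dict with "fx", "fy", "cx", "cy" (pixels), "world_from_camera" (4x4, takes a point from camera to world coordinates). Camera axes: x right, y down, z forward; pixel columns grow to the right and rows downward; lengths in m; the calibration is good to about 2 mm. A picture is of the moment at which its call begins. camera_info takes no time and is no camera call.
- manip.finish_job(): hands the job in; it is judged then, once.
The state is a dict: "time_s": time; "joints": joint angles; "joint_vel": joint speeds; "tau": joint torques, N m; "tool_pos": TCP position; "eef_rot": TCP orientation; "wrist_force": force on the tool from outside, world axes, zero at the start; "moment": the same for the moment, N m; "gripper_width": finger opening in m; "grasp_force": force on a finger pad.
Only numpy, scipy, OpenCV 4.12 (cv2) and the standard library are available. Lean on these libraries where they do the work, as an engineer would, in place of code of your own. Each camera call takes 0.05 s, during which the arm holds its last target. There are 200 camera calls.

### The job

Stand the honey jar (amber glass, yellow lid) upright on the jar vise between the blue V stop and the blue jaw and let go of it; then close the jaw on it by pushing the red-tipped spokes of the star wheel round, one after another, clockwise from above, until the jar is held with about 13 newtons, and leave it clamped. The jar is glass: do not overtighten it (35 newtons would break it), do not push the jaw itself, and leave the other groceries standing where they are.

Things in the scene. Friction and masses are not known exactly. Their poses are not given: they have to be found in the camera images.
- honey: The honey jar: smooth cylinder 56 mm in diameter, 110 mm tall, amber glass with a white paper band and a yellow lid (top 20 mm, same diameter). Origin at the centre of its underside, z up its axis. About 0.2 to 0.4 kg, loose on the table in a group with two other jars of the same size and shape.
- vise: Jar vise fixed to the table: grey base plate 130 mm (x) by 355 mm (y, -200 to +155 mm), 12 mm thick. Origin at table level under the clamping line; y = clamping direction (jaw to V stop), z up. The blue V stop at +y has dark rubber faces 30 degrees off the x axis, top 58 mm above the table. It is bolted anew each time: a seated jar has its axis at x = 0, y = 73 to 85 mm.
- hood (a point): Middle of the top edge, nearest the spokes in the open, of the grey hood that covers the +y side of the star wheel: 94 mm above the table, at y = -91 mm in the vise frame; axes as the vise. The hood is 124 mm wide in x and runs from y = -91 to -47 mm, so spokes can be reached from above only at y below -91 mm.
- seat (a point): Where to set the jar down: centre of its underside, on top of the base plate (12 mm above the table), at y = 66 mm in the vise frame; axes as the vise. Here the jar stands just short of the V (7 to 19 mm before its seated place) and 25 mm or more from the jaw; the closing jaw slides it into the V, which takes 1 to 4 N.
- jaw: Moving jaw: blue block 90 mm wide (x) with a dark rubber pad, top 60 mm above the table. Origin at the lower edge of the pad's face that meets the jar, 12 mm above the table; y is the closing direction. Driven by the star wheel, 15 mm per radian; at wheel 0 its face is at y = -5 mm in the vise frame. Once the jar is seated the clamping force rises by about 7 N per mm of jaw travel (stiff rubber).
- wheel (a joint): Angle, rad, growing clockwise from above, which closes the jaw; end stop 6.0. Five spokes 72 degrees apart; at 0 one points along the vise's -y, at a it has turned clockwise by a. Free turning takes a friction torque of about 0.4 N m (8 N at 50 mm radius; less once it is stopped), which also holds the wheel where it is left; each newton of clamping adds 0.015 N m.
- wheel_axis (a point): On the wheel's vertical axis (vise frame x = 0, y = -125 mm) at the spokes' mid height, 72 mm above the table; axes as the vise. Black hub 40 mm in diameter, top 83 mm (bolt 89 mm) above the table; steel spokes 12 mm thick out to 60 mm radius, red balls 16 mm in diameter on their ends. 13 N of clamping shows as 4 N more push at 50 mm radius than free turning.
- olives: Bystander: jar 56 mm in diameter, 110 mm tall, green glass with black lid; origin under its centre.
- beets: Bystander: jar 56 mm in diameter, 110 mm tall, red with white lid; origin under its centre.
- tin: Bystander: food tin 72 mm in diameter, 100 mm tall, blue label; origin under its centre.
- crackers: Bystander: red box 50 by 120 by 150 mm tall; origin under its centre.
- mug: Bystander: blue mug 76 mm in diameter, 85 mm tall; origin under its centre.
- spatula: Bystander: spatula lying flat on the table along the back.

How it is judged:
On the way, in this order (a step that is already met when the one before it is completed fails the run):
1. the honey jar stands upright on the vise between V stop and jaw, released (x of honey in the frame of vise between -0.02 and 0.02 m and y of honey in the frame of vise between 0.045 and 0.092 m and z of honey in the frame of vise between 0.008 and 0.016 m and angle between honey's own z axis and vertical below 0.08 rad and contact force between the fingers and honey below 0.3 N), for 0.2 s.
2. the jaw is wound up against the jar by the wheel and holds it (contact force between jaw and honey above 6 N and value of joint wheel above 1.5 rad), for 0.2 s.
At the end, for the whole second after the job is handed in: The honey jar stands upright (within 0.08 rad) on the vise's base plate, seated in the V (within 8 mm of the clamping line), at rest, and the jaw presses on it with 6 to 22 N after the robot has let go (x of honey in the frame of vise between -0.008 and 0.008 m and y of honey in the frame of vise between 0.066 and 0.092 m and z of honey in the frame of vise between 0.008 and 0.016 m and angle between honey's own z axis and vertical below 0.08 rad and contact force between jaw and honey between 6 and 22 N and linear speed of honey below 0.01 m/s); the robot touches nothing.
It fails at once if the jaw squeezes the glass jar with more than 35 N (contact force between jaw and honey above 35 N).
It fails at once if the robot pushes on the jaw itself (contact force between any of the fingers, the arm and jaw above 4 N).
It fails at once if another grocery is shifted by more than 25 mm or knocked over (distance of any of olives, beets, tin, crackers, mug, spatula from where it was at the start of the episode above 0.025 m or angle between any of olives, beets, tin, crackers, mug, spatula's own z axis and vertical above 0.3 rad).
It also fails if it takes over 72 s, if anything falls off the work surface, if the arm or the gripper's body presses on something with over 40 N, if the wrist force passes 120 N, or if a joint passes its speed limit or range.

## Working session

There is one attempt and no reset: what is moved stays moved. The work goes in short steps, Python scripts to look and compute and a shell command to move; the robot and the scene stay as the last step left them, time stands still between calls to the robot, and variables do not carry over. Pictures are saved under pics/ and viewed, at most 10 in all, crops included, and the job is handed in when it is done.

```bash
mkdir -p pics; python3 - <<'E'
from cell import manip
import cv2,numpy as np
for n in ("scene","top"):
    im=manip.read_camera(n); cv2.imwrite(f"pics/{n}0.png",im[:,:,::-1])
    c=manip.camera_info(n); print(n,{k:np.round(v,4).tolist() for k,v in c.items()})
o=manip.get_obs(); print({k:np.round(v,3).tolist() for k,v in o.items()})
E
```

```text
scene {'fx': 514.4873, 'fy': 514.4873, 'cx': 325.3639, 'cy': 239.1846, 'world_from_camera': [[0.6399, 0.5905, -0.4918, 1.228], [0.7683, -0.4764, 0.4276, -0.6723], [0.0182, -0.6514, -0.7585, 1.1945], [0.0, 0.0, 0.0, 1.0]]}
top {'fx': 478.7626, 'fy': 478.7626, 'cx': 317.9656, 'cy': 241.5455, 'world_from_camera': [[-0.0015, -0.9819, 0.1895, 0.2864], [-0.9999, -0.0011, -0.0134, -0.0512], [0.0134, -0.1895, -0.9818, 1.1552], [0.0, 0.0, 0.0, 1.0]]}
{'time_s': 0.1, 'joints': [-1.357, 0.478, 0.022, 1.556, -0.011, 1.109, -0.083], 'joint_vel': [-0.001, -0.001, 0.0, -0.002, -0.0, 0.0, -0.0], 'tau': [0.004, -58.409, 1.54, -27.331, -0.054, 0.013, 0.0], 'tool_pos': [0.213, 0.64, 0.222], 'eef_rot': [0.16, 0.987, -0.001, -0.0], 'wrist_force': [0.44, -0.271, -0.398], 'moment': [0.005, -0.01, -0.016], 'grasp_force': 0.0, 'gripper_width': 0.088}
```

View pics/scene0.png

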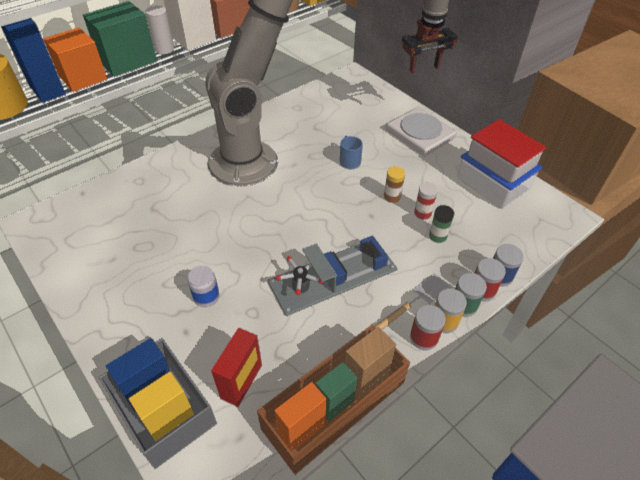

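View pics/top0.png

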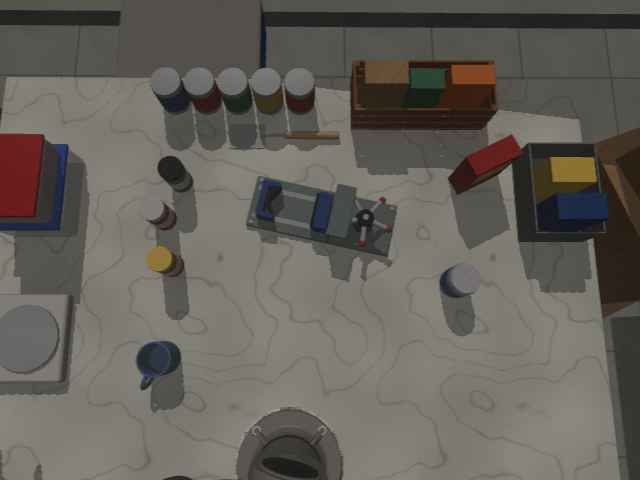

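The top view shows the honey lid near (160,262) and the vise plate from about (250,180) to (395,255), with the hub at (364,218). I'll enlarge the vise next.

```bash
cat > h.py <<'E'
from cell import manip
import cv2,numpy as np
def ray(n,uv,z):
    c=manip.camera_info(n);T=np.array(c["world_from_camera"])
    d=T[:3,:3]@[(uv[0]-c["cx"])/c["fx"],(uv[1]-c["cy"])/c["fy"],1]
    return T[:3,3]+d*(z-T[2,3])/d[2]
def proj(n,p):
    c=manip.camera_info(n);T=np.array(c["world_from_camera"])
    q=T[:3,:3].T@(np.array(p)-T[:3,3]); return np.array([c["fx"]*q[0]/q[2]+c["cx"],c["fy"]*q[1]/q[2]+c["cy"]])
def blobs(im,lo,hi,amin=5):
    m=cv2.inRange(cv2.cvtColor(im,cv2.COLOR_RGB2HSV),lo,hi)
    k,l,s,c=cv2.connectedComponentsWithStats(m); return [(c[i].round(1).tolist(),s[i].tolist()) for i in range(1,k) if s[i][4]>=amin]
E
python3 - <<'E'
from h import *
t=cv2.imread("pics/top0.png");s=cv2.imread("pics/scene0.png")
cv2.imwrite("pics/topv.png",cv2.resize(t[165:265,235:410],None,fx=4.5,fy=4.5,interpolation=cv2.INTER_CUBIC))
T=t[:,:,::-1].copy();S=s[:,:,::-1].copy()
print("yellow top",[b for b in blobs(T,(18,120,110),(35,255,255),30) if b[0][0]<220])
print("yellow sc",[b for b in blobs(S,(18,120,110),(35,255,255),30) if 370<b[0][0]<420])
for lo,hi in (((0,120,70),(8,255,255)),((170,120,70),(180,255,255))):
    print("red top",[b for b in blobs(T,lo,hi,3) if 330<b[0][0]<410 and b[0][1]>180])
E
```

```text
yellow top [([158.7, 258.3], [147, 246, 25, 25, 480])]
yellow sc [([395.6, 174.3], [387, 167, 18, 16, 233])]
red top [([382.3, 199.1], [380, 197, 5, 5, 19]), ([388.8, 228.3], [387, 226, 5, 5, 19]), ([361.6, 242.4], [359, 241, 6, 4, 23])]
red top []
```

View pics/topv.png

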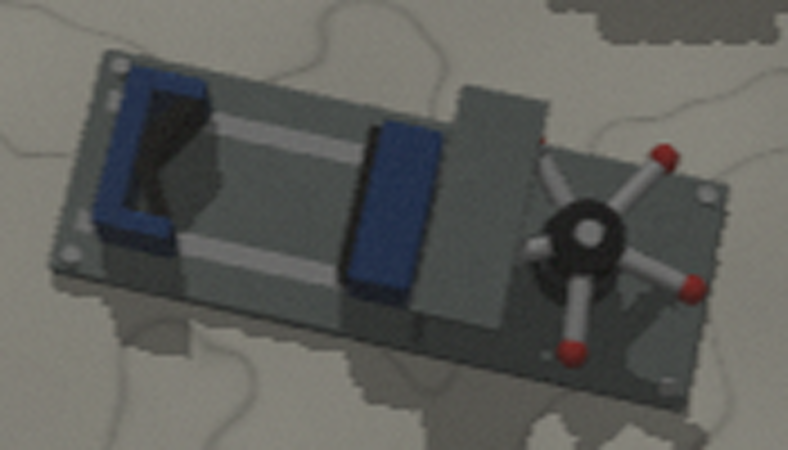

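The crop shows the plate corners at crop px (108,50), (727,185), (687,403) and (52,270). The hub bolt is at (590,232). Three red balls sit in the open, and the pad edge of the jaw is at about x 343–378.

```bash
python3 - <<'E'
from h import *
r=np.round
f=lambda u,v:(235+(u+.5)/4.5-.5,165+(v+.5)/4.5-.5)
C=[ray("top",f(*p),.012) for p in ((108,50),(727,185),(687,403),(52,270))]
M=np.array([[65,155],[65,-200],[-65,-200],[-65,155]])/1e3
W=np.array(C)[:,:2]; print("corners",r(W,3).tolist(),"sides",[r(np.linalg.norm(W[i]-W[i-1]),3) for i in range(4)])
mc,wc=M.mean(0),W.mean(0);H=(M-mc).T@(W-wc)
th=np.arctan2(H[0,1]-H[1,0],H[0,0]+H[1,1]);R=np.array([[np.cos(th),-np.sin(th)],[np.sin(th),np.cos(th)]])
o=wc-R@mc; print("vise",r(o,4),"yaw deg",np.degrees(th),"resid",r(W-(M@R.T+o),4).tolist())
V=lambda p:R.T@(np.array(p)[:2]-o)
print("bolt vise",r(V(ray("top",f(590,232),.089)),4))
for b in ((382.3,199.1),(388.8,228.3),(361.6,242.4)):
    d=V(ray("top",b,.072))-[0,-.125]; print("ball",r(d,4),np.hypot(*d), "clockwise from -y deg",np.degrees(np.arctan2(-d[0],-d[1])))
print("jaw pad top edge",[r(V(ray("top",f(*p),.060)),4) for p in ((376,126),(341,280))])
print("hood edge",[r(V(ray("top",f(*p),.094)),4) for p in ((549,100),(500,328))])
print("seat",o+R@[0,.066],"axis",o+R@[0,-.125])
print("honey",ray("top",(158.7,258.3),.107),ray("scene",(395.6,174.3),.102))
print("beets~",ray("top",(154,212),.11),"olives~",ray("top",(171,168),.11))
np.savez("vise.npz",o=o,th=th)
S=cv2.imread("pics/scene0.png")
for p in ((0,.155),(0,-.2),(.065,-.2)): print(r(proj("scene",[*(o+R@p),.012])))
t=cv2.imread("pics/top0.png");s=S
cv2.imwrite("pics/j.png",np.hstack([cv2.resize(t[145:290,130:220],None,fx=4,fy=4),cv2.resize(s[230:320,260:400],None,fx=3,fy=6.444,interpolation=cv2.INTER_CUBIC)[:580]]))
E
```

```text
corners [[0.674, 0.081], [0.597, -0.26], [0.476, -0.235], [0.549, 0.109]] sides [np.float64(0.128), np.float64(0.35), np.float64(0.124), np.float64(0.351)]
vise [ 0.5789 -0.0544] yaw deg -12.300942896587483 resid [[-0.0014, -0.0022], [-0.0024, 0.0033], [0.0032, 0.0012], [0.0005, -0.0023]]
bolt vise [-0.0009 -0.1241]
ball [ 0.0525 -0.0302] 0.060578817916150926 clockwise from -y deg -60.05907047099743
ball [-0.0133 -0.0581] 0.059611675254286435 clockwise from -y deg 12.880557767743591
ball [-0.0595 -0.0028] 0.05958755130962147 clockwise from -y deg 87.27296941117521
jaw pad top edge [array([ 0.0391, -0.0042]), array([-0.0463, -0.004 ])]
hood edge [array([ 0.0617, -0.0897]), array([-0.0608, -0.0891])]
seat [0.59298507 0.01006468] axis [ 0.5522932  -0.17655035]
honey [0.45067353 0.28577925 0.107     ] [0.45144433 0.28843534 0.102     ]
beets~ [0.555104   0.30172306 0.11      ] olives~ [0.65864817 0.26964189 0.11      ]
[384. 253.]
[275. 297.]
[285. 315.]
```

View pics/j.png

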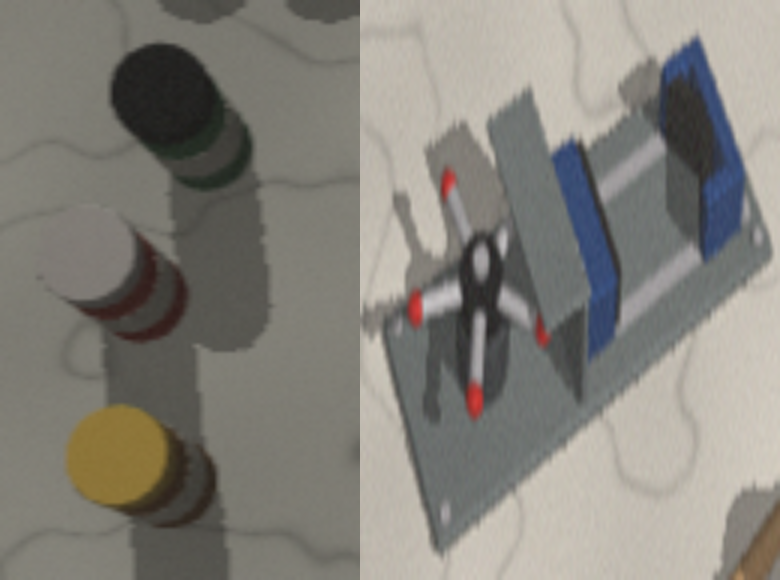

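The honey jar measures about (0.451, 0.286), and both views agree to within 3 mm. Beets is 105 mm away. The vise checks out: bolt, ball radius and hood all land within about 2 mm of where they must be, and the wheel is at about 0.23 rad. Next is the move deltas to the jar.

```bash
cat >> h.py <<'E'
from scipy.spatial.transform import Rotation as Ro
_v=np.load("vise.npz");o=_v["o"];th=float(_v["th"]);Rv=np.array([[np.cos(th),-np.sin(th)],[np.sin(th),np.cos(th)]])
def v2w(x,y,z): return np.array([*(o+Rv@[x,y]),z])
def delta(p,ob=None):
    ob=ob or manip.get_obs(); return np.round(Ro.from_quat(ob["eef_rot"]).inv().apply(np.array(p)-ob["tool_pos"]),4)
E
python3 - <<'E'
from h import *
print(ray("top",(159.3,258.5),.11),delta([.4508,.2865,.222]),manip.get_obs()["eef_rot"])
E
```

```text
[0.44975923 0.28347418 0.11      ] [-3.370e-01 -2.601e-01  2.000e-04] [ 1.60240333e-01  9.87077683e-01 -8.23614522e-04 -6.62098313e-05]
```

```bash
python3 -m inch '{"rows":[[[-0.337,-0.26,0,0],[-0.337,-0.26,0,0],[-0.337,-0.26,0,0],[-0.337,-0.26,0,0],[-0.337,-0.26,0,0],[-0.337,-0.26,0,0],[-0.337,-0.26,0,0],[-0.337,-0.26,0,0],[-0.337,-0.26,0,0]]]}' 1; python3 - <<'E'
from h import *
print(delta([.4505,.2855,.068]))
E
```

```text
time_s: 1.23
tool_pos: [0.4504, 0.2876, 0.2224]
eef_rot: [0.16, 0.987, 0.0, -0.0]
wrist_force: [0.2, 0.3, 0.1]
gripper_width: 0.0881
grasp_force: 0.0
[-0.0008 -0.002   0.1544]
```

```bash
python3 -m inch '{"rows":[[[0,-0.002,0.05,0],[0,-0.002,0.1,0],[0,-0.002,0.14,0],[0,-0.002,0.154,0],[0,-0.002,0.154,0]]]}' && python3 -m inch '{"rows":[[[0,0,0,0],[0,0,0,0],[0,0,0,0],[0,0,0,0],[0,0,0,0],[0,0,0,0]]]}' 0 && python3 -m inch '{"rows":[[[0,0,-0.03,0],[0,0,-0.08,0],[0,0,-0.12,0],[0,0,-0.12,0]]]}'; python3 - <<'E'
from h import *
print(delta(v2w(0,.066,.19)), delta(v2w(0,.066,.081)))
E
```

```text
time_s: 1.85
tool_pos: [0.4496, 0.2861, 0.0684]
eef_rot: [0.159, 0.987, -0.0, -0.001]
wrist_force: [-0.5, 0.0, -0.2]
gripper_width: 0.0878
grasp_force: 0.0
time_s: 2.6
tool_pos: [0.4507, 0.2856, 0.0692]
eef_rot: [0.16, 0.987, 0.0, 0.0]
wrist_force: [-0.5, 0.3, 6.3]
gripper_width: 0.056
grasp_force: 30.0
time_s: 3.1
tool_pos: [0.4517, 0.2861, 0.1911]
eef_rot: [0.16, 0.987, 0.002, 0.002]
wrist_force: [-0.5, 0.0, -2.7]
gripper_width: 0.0556
grasp_force: 30.0
[-0.2214 -0.2171  0.0007] [-0.2211 -0.2176  0.1097]
```

```bash
python3 -m inch '{"rows":[[[-0.03,-0.03,0,0],[-0.07,-0.07,0,0],[-0.11,-0.108,0,0],[-0.15,-0.147,0,0],[-0.19,-0.186,0,0],[-0.212,-0.208,0,0],[-0.2213,-0.2173,0,0],[-0.2213,-0.2173,0,0],[-0.2213,-0.2173,0,0],[-0.2213,-0.2173,0,0]]]}'; python3 - <<'E'
from h import *
print(delta(v2w(0,.066,.081)))
for n in("top","scene"): cv2.imwrite(f"pics/hov_{n}.png",manip.read_camera(n)[:,:,::-1])
t=cv2.imread("pics/hov_top.png");s=cv2.imread("pics/hov_scene.png")
cv2.imwrite("pics/hov.png",np.hstack([cv2.resize(t[130:280,210:410],(400,300)),cv2.resize(s[150:330,240:440],(400,360))[:300]]))
E
```

```text
time_s: 4.35
tool_pos: [0.5911, 0.0109, 0.1885]
eef_rot: [0.159, 0.987, 0.0, -0.0]
wrist_force: [0.4, -0.5, -2.8]
gripper_width: 0.0555
grasp_force: 30.0
[-0.0021 -0.0002  0.1075]
```

View pics/hov.png

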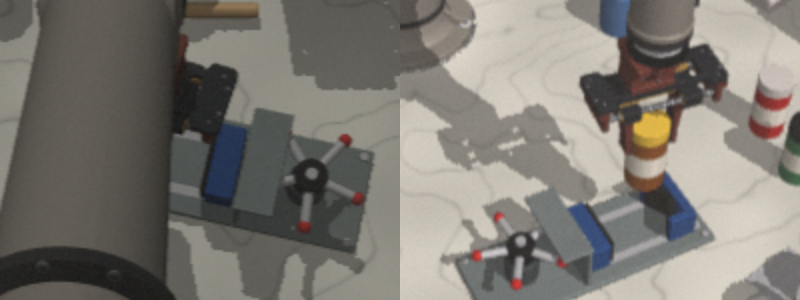

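The scene view shows the jar held upright over the gap between the V stop and the jaw, so I'm lowering it.

```bash
python3 -m inch '{"rows":[[[-0.002,0,0.04,0],[-0.002,0,0.08,0],[-0.002,0,0.098,0],[-0.002,0,0.103,0],[-0.002,0,0.103,0],[-0.002,0,0.103,0]]]}'; python3 -m inch '{"rows":[[[0,0,0.002,0],[0,0,0.002,0],[0,0,0.002,0]]]}'
```

```text
time_s: 5.2
tool_pos: [0.5945, 0.0085, 0.087]
eef_rot: [0.16, 0.987, 0.0, 0.001]
wrist_force: [0.1, -0.9, -1.8]
gripper_width: 0.0556
grasp_force: 30.0
time_s: 5.58
tool_pos: [0.5935, 0.0085, 0.0838]
eef_rot: [0.16, 0.987, 0.0, 0.0]
wrist_force: [0.9, 0.3, -2.4]
gripper_width: 0.0557
grasp_force: 30.0
```

```bash
for i in 1 2 ; do python3 -m inch '{"rows":[[[0,0,0.001,0],[0,0,0.001,0]]]}' | egrep 'pos|wrist'; done; python3 -m inch '{"rows":[[[0,0,0.0015,0],[0,0,0.0015,0],[0,0,0.0015,0]]]}' | egrep 'pos|wrist'
```

```text
tool_pos: [0.5933, 0.0084, 0.0825]
wrist_force: [-0.0, -0.0, -1.8]
tool_pos: [0.5933, 0.0084, 0.0815]
wrist_force: [0.4, 0.5, -3.5]
tool_pos: [0.5937, 0.0084, 0.0813]
wrist_force: [-2.8, 0.3, 7.3]
```

Contact is felt at TCP z 0.081, as expected, so I'm releasing and lifting.

```bash
python3 -m inch '{"rows":[[[0,0,0,0],[0,0,0,0],[0,0,0,0],[0,0,0,0],[0,0,-0.03,0],[0,0,-0.08,0],[0,0,-0.12,0],[0,0,-0.12,0]]]}' 1; python3 - <<'E'
from h import *
print(manip.get_obs()["joints"].round(2) if hasattr(manip.get_obs()["joints"],"round") else manip.get_obs()["joints"])
S=manip.read_camera("scene"); cv2.imwrite("pics/placed.png",S[:,:,::-1])
b=[b for b in blobs(S,(18,120,110),(35,255,255),30) if 280<b[0][0]<420 and b[0][1]<300]; print(b)
for x in b:
    w=ray("scene",x[0],.114); print(w, Rv.T@(w[:2]-o))
a=np.radians([-100]);print("A",v2w(.045,-.140,.2),v2w(0,-.125,.1))
E
```

```text
time_s: 7.45
tool_pos: [0.5956, 0.0084, 0.2035]
eef_rot: [0.16, 0.987, 0.001, 0.003]
wrist_force: [0.1, -0.2, 0.1]
gripper_width: 0.088
grasp_force: 0.0
[-0.36  0.37  0.31  1.79 -0.13  0.99  1.25]
[([361.4, 240.7], [352, 231, 20, 20, 321])]
[0.59419203 0.01092283 0.114     ] [0.00099642 0.06709559]
A [ 0.59306439 -0.20079308  0.2       ] [ 0.5522932  -0.17655035  0.1       ]
```

The jar stands at (0.001, 0.067) in the vise frame, released. Next is the wheel approach: shut fingers in the gap behind the spoke at -60°, at phi = -96°, R = 45 mm.

```bash
cat >> h.py <<'E'
def pp(phi,R,z):
    f=np.radians(phi); return v2w(-R*np.sin(f),-.125-R*np.cos(f),z)
def headphi():
    y=Ro.from_quat(manip.get_obs()["eef_rot"]).apply([0,1,0]); return 270-(np.degrees(np.arctan2(y[1],y[0])-th))
def fphi():
    d=Rv.T@(np.array(manip.get_obs()["tool_pos"])[:2]-o)-[0,-.125]; return np.degrees(np.arctan2(-d[0],-d[1])),np.hypot(*d)
def wheel(n="scene"):
    im=manip.read_camera(n);out=[]
    for lo,hi in (((0,130,70),(8,255,255)),((172,130,70),(180,255,255))):
        for b in blobs(im,lo,hi,4):
            d=Rv.T@(ray(n,b[0],.072)[:2]-o)-[0,-.125]
            if .045<np.hypot(*d)<.075: out.append((round(np.degrees(np.arctan2(-d[0],-d[1])),1),round(np.hypot(*d),4),b[1][4]))
    return out,im
E
python3 - <<'E'
from h import *
print(delta(pp(-96,.045,.2035)), headphi()%360, wheel()[0])
E
```

```text
[-0.0628 -0.1794 -0.0022] 186.1378978024746 [(np.float64(89.9), np.float64(0.0653), 10), (np.float64(18.0), np.float64(0.0573), 16), (np.float64(-131.8), np.float64(0.062), 10), (np.float64(-61.6), np.float64(0.0562), 23)]
```

```bash
python3 -m inch '{"rows":[[[-0.01,-0.03,0,10],[-0.02,-0.06,0,20],[-0.03,-0.09,0,30],[-0.04,-0.12,0,40],[-0.05,-0.15,0,50],[-0.058,-0.17,0,60],[-0.063,-0.179,0,70],[-0.063,-0.179,0,78],[-0.063,-0.179,0,78],[-0.063,-0.179,0,78]]]}' 0; python3 - <<'E'
from h import *
print(delta(pp(-96,.045,.06)), headphi()%360,fphi(),manip.get_obs()["joints"])
S=manip.read_camera("scene"); cv2.imwrite("pics/w1.png",cv2.resize(S[130:330,230:450,::-1],(660,600)))
E
```

```text
time_s: 8.8
tool_pos: [0.5961, -0.1809, 0.1991]
eef_rot: [0.745, 0.667, -0.001, -0.001]
wrist_force: [-0.5, 1.2, 1.3]
gripper_width: 0.0005
grasp_force: 0.0
[-0.0005  0.0013  0.1391] 263.96132802639676 (np.float64(-96.67632743153874), np.float64(0.04397751222137761)) [-0.28073749  0.47928832  0.65461078  1.74226537 -0.33212072  1.03510689
  0.38261801]
```

View pics/w1.png

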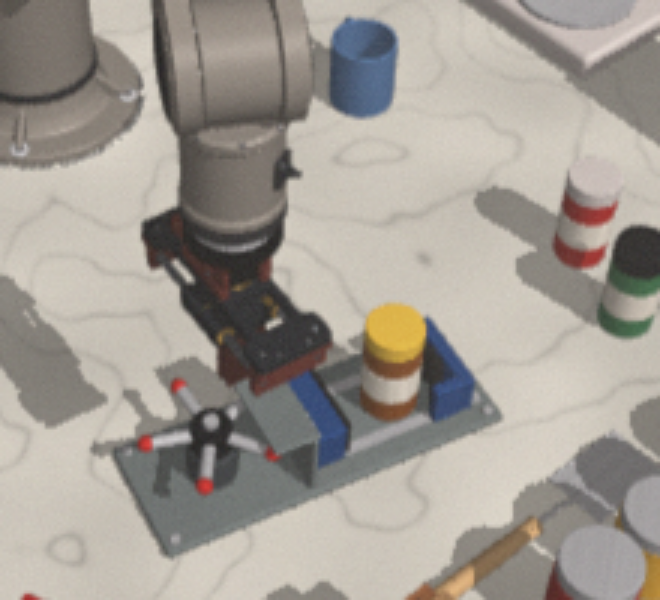

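The jar stands upright by the V. The body is over the wheel, and the landing gap lies between the balls at (205,487) and (270,455). Lowering.

```bash
python3 -m inch '{"rows":[[[0,0.001,0.04,0],[0,0.001,0.08,0],[0,0.001,0.11,0],[0,0.001,0.13,0],[0,0.001,0.139,0],[0,0.001,0.139,0],[0,0.001,0.139,0]]]}'; python3 - <<'E'
from h import *
print(delta(pp(-96,.045,.06)),fphi())
for t in range(6,157,6): print([round(-.045*np.sin(np.radians(t)),3),round(.045*(np.cos(np.radians(t))-1),3),0,t],end=",")
E
```

```text
time_s: 9.72
tool_pos: [0.5983, -0.1817, 0.0622]
eef_rot: [0.746, 0.666, 0.001, 0.001]
wrist_force: [-0.3, -0.6, -0.1]
gripper_width: 0.0003
grasp_force: 0.0
[ 0.0001 -0.0013  0.0022] (np.float64(-95.91658678223064), np.float64(0.046312468397998095))
[np.float64(-0.005), np.float64(-0.0), 0, 6],[np.float64(-0.009), np.float64(-0.001), 0, 12],[np.float64(-0.014), np.float64(-0.002), 0, 18],[np.float64(-0.018), np.float64(-0.004), 0, 24],[np.float64(-0.022), np.float64(-0.006), 0, 30],[np.float64(-0.026), np.float64(-0.009), 0, 36],[np.float64(-0.03), np.float64(-0.012), 0, 42],[np.float64(-0.033), np.float64(-0.015), 0, 48],[np.float64(-0.036), np.float64(-0.019), 0, 54],[np.float64(-0.039), np.float64(-0.022), 0, 60],[np.float64(-0.041), np.float64(-0.027), 0, 66],[np.float64(-0.043), np.float64(-0.031), 0, 72],[np.float64(-0.044), np.float64(-0.036), 0, 78],[np.float64(-0.045), np.float64(-0.04), 0, 84],[np.float64(-0.045), np.float64(-0.045), 0, 90],[np.float64(-0.045), np.float64(-0.05), 0, 96],[np.float64(-0.044), np.float64(-0.054), 0, 102],[np.float64(-0.043), np.float64(-0.059), 0, 108],[np.float64(-0.041), np.float64(-0.063), 0, 114],[np.float64(-0.039), np.float64(-0.067), 0, 120],[np.float64(-0.036), np.float64(-0.071), 0, 126],[np.float64(-0.033), np.float64(-0.075), 0, 132],[np.float64(-0.03), np.float64(-0.078), 0, 138],[np.float64(-0.026), np.float64(-0.081), 0, 144],[np.float64(-0.022), np.float64(-0.084), 0, 150],[np.float64(-0.018), np.float64(-0.086), 0, 156],
```

```bash
python3 -m inch '{"rows":[[[-0.005,0,0.002,6],[-0.009,-0.001,0.002,12],[-0.014,-0.002,0.002,18],[-0.018,-0.004,0.002,24],[-0.022,-0.006,0.002,30],[-0.026,-0.009,0.002,36],[-0.030,-0.012,0.002,42],[-0.033,-0.015,0.002,48],[-0.036,-0.019,0.002,54],[-0.039,-0.022,0.002,60]]]}'; python3 - <<'E'
from h import *
w,S=wheel();print(fphi(),headphi()%360,w,wheel("top")[0])
cv2.imwrite("pics/w2.png",cv2.resize(S[180:330,240:420,::-1],(720,600)))
E
```

```text
time_s: 10.98
tool_pos: [0.5764, -0.2168, 0.0606]
eef_rot: [0.979, 0.204, 0.004, 0.001]
wrist_force: [9.9, 0.8, -7.2]
gripper_width: 0.0006
grasp_force: 5.1
(np.float64(-42.51102648973989), np.float64(0.046869984762403546)) 324.4660246932724 [(np.float64(-97.8), np.float64(0.0585), 21)] [(np.float64(-17.2), np.float64(0.0607), 10), (np.float64(122.0), np.float64(0.0595), 10), (np.float64(54.3), np.float64(0.0607), 23)]
```

View pics/w2.png

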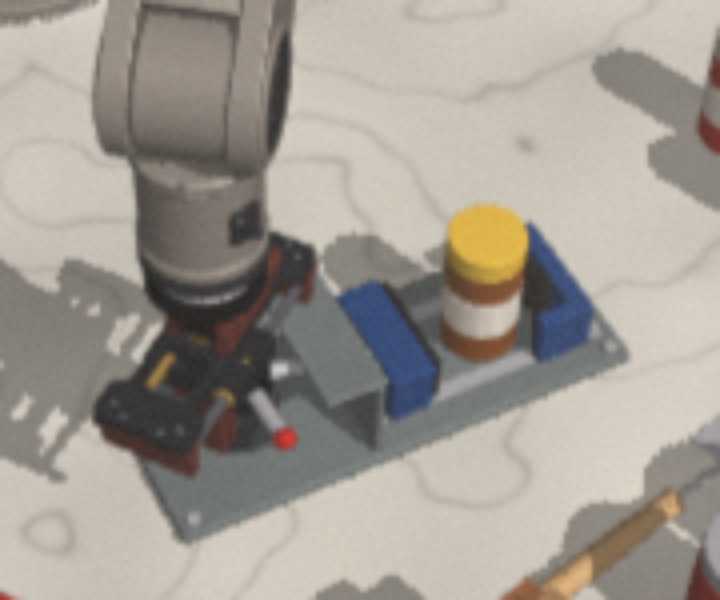

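The jar is steady, the jaw has advanced and the finger drives the spoke, now at -17°. Next I'll continue this stroke to finger phi = +60, where the jaw is still short of the jar.

```bash
python3 -m inch '{"rows":[[[-0.005,0,0,6],[-0.009,-0.001,0,12],[-0.014,-0.002,0,18],[-0.018,-0.004,0,24],[-0.022,-0.006,0,30],[-0.026,-0.009,0,36],[-0.030,-0.012,0,42],[-0.033,-0.015,0,48],[-0.036,-0.019,0,54],[-0.039,-0.022,0,60],[-0.041,-0.027,0,66],[-0.043,-0.031,0,72],[-0.044,-0.036,0,78],[-0.045,-0.040,0,84],[-0.045,-0.045,0,90],[-0.045,-0.050,0,96]]]}'; python3 - <<'E'
from h import *
print(fphi(),headphi()%360,wheel()[0],wheel("top")[0],manip.get_obs()["joints"])
E
```

```text
time_s: 13.08
tool_pos: [0.5081, -0.1947, 0.0607]
eef_rot: [0.805, -0.594, 0.002, 0.003]
wrist_force: [-7.0, -11.7, 0.0]
gripper_width: 0.0002
grasp_force: 5.9
(np.float64(55.325685778007184), np.float64(0.04774931496454511)) 60.53552616801949 [(np.float64(5.6), np.float64(0.0564), 19), (np.float64(-72.9), np.float64(0.0566), 21)] [(np.float64(80.5), np.float64(0.0626), 8)] [-0.56441316  0.89743641  1.20905737  2.04962321 -1.03945223  1.002215
 -1.64050037]
```

```bash
python3 -m inch '{"rows":[[[0.006,0,0,0],[0.006,0,0,0],[0.006,0,-0.03,0],[0.006,0,-0.06,0],[0.006,0,-0.06,0]]]}'; python3 - <<'E'
from h import *
print(delta(pp(-100,.045,.12)),headphi(),wheel()[0],wheel("top")[0])
E
```

```text
time_s: 13.8
tool_pos: [0.5135, -0.1956, 0.121]
eef_rot: [0.807, -0.59, 0.002, -0.001]
wrist_force: [-0.0, -0.3, 0.4]
gripper_width: 0.0004
grasp_force: 0.0
[ 0.009  -0.085   0.0013] 420.0642219552002 [(np.float64(82.4), np.float64(0.0637), 7), (np.float64(7.1), np.float64(0.0567), 19), (np.float64(-71.5), np.float64(0.0568), 22)] [(np.float64(77.9), np.float64(0.0602), 29)]
```

```bash
python3 -m inch '{"rows":[[[0,-0.006,0,-10],[0.001,-0.012,0,-20],[0.001,-0.018,0,-30],[0.002,-0.024,0,-40],[0.003,-0.03,0,-50],[0.003,-0.036,0,-60],[0.004,-0.042,0,-70],[0.005,-0.048,0,-80],[0.006,-0.054,0,-90],[0.006,-0.06,0,-100],[0.007,-0.066,0,-110],[0.008,-0.072,0,-120],[0.008,-0.078,0,-130],[0.009,-0.085,0,-140],[0.009,-0.085,0,-150],[0.009,-0.085,0,-160],[0.009,-0.085,0,-160],[0.009,-0.085,0,-160]]]}'; python3 - <<'E'
from h import *
print(delta(pp(-100,.045,.06)),headphi(),fphi(),wheel()[0],wheel("top")[0])
E
```

```text
time_s: 16.15
tool_pos: [0.5954, -0.1781, 0.1186]
eef_rot: [0.723, 0.691, -0.0, -0.001]
wrist_force: [0.3, 0.2, -0.3]
gripper_width: 0.0005
grasp_force: 0.0
[-0.0002  0.002   0.0586] 260.32045973397845 (np.float64(-100.18299456445455), np.float64(0.04308655221920817)) [(np.float64(81.2), np.float64(0.0646), 7), (np.float64(7.1), np.float64(0.0567), 17), (np.float64(-71.5), np.float64(0.0564), 24)] [(np.float64(5.0), np.float64(0.0597), 21), (np.float64(77.5), np.float64(0.0609), 24)]
```

```bash
python3 -m inch '{"rows":[[[0,0.002,0.03,0],[0,0.002,0.05,0],[0,0.002,0.058,0],[0,0.002,0.058,0],[0,0.002,0.058,0]]]}' | egrep 'pos|wrist'; python3 -m inch '{"rows":[[[-0.005,0,0,6],[-0.009,-0.001,0,12],[-0.014,-0.002,0,18],[-0.018,-0.004,0,24],[-0.021,-0.005,0,28],[-0.024,-0.007,0,32],[-0.0265,-0.0085,0,36],[-0.029,-0.0105,0,40]]]}'; cat > st.py <<'E'
from h import *
ob=manip.get_obs();p,R=fphi();f=np.radians(p)
t=Rv@np.array([-np.cos(f),np.sin(f)]);F=np.array(ob["wrist_force"])[:2]
S=manip.read_camera("scene");b=[b for b in blobs(S,(18,120,110),(35,255,255),30) if 280<b[0][0]<440 and b[0][1]<300]
print("t",ob["time_s"],"phi",round(p,1),"R",round(R,4),"z",round(ob["tool_pos"][2],4),"head",round(headphi()%360,1),"Ftan",-F@t,"torque",-F@t*R, "jar",[np.round(Rv.T@(ray("scene",x[0],.114)[:2]-o),4).tolist() for x in b],"wheel",wheel("top")[0])
E
python3 st.py
```

```text
tool_pos: [0.5981, -0.1789, 0.0619]
wrist_force: [0.4, 0.5, -0.3]
time_s: 17.88
tool_pos: [0.5908, -0.2036, 0.0623]
eef_rot: [0.915, 0.404, 0.004, 0.0]
wrist_force: [8.4, 6.4, -3.7]
gripper_width: 0.0005
grasp_force: 5.4
t 17.875 phi -67.2 R 0.0471 z 0.0623 head 300.3 Ftan 10.08334963563331 torque 0.4744626651177762 jar [[0.0008, 0.0717]] wheel [(np.float64(30.9), np.float64(0.0603), 25), (np.float64(103.2), np.float64(0.061), 27)]
```

```bash
python3 -m inch '{"rows":[[[-0.0016,0,0,2],[-0.0032,-0.0001,0,4],[-0.0048,-0.0003,0,6]]]}' >/dev/null; python3 st.py;
```

```text
t 18.35 phi -61.0 R 0.0469 z 0.0624 head 306.1 Ftan 9.365807628000372 torque 0.43882144047690247 jar [[0.0008, 0.0733]] wheel [(np.float64(36.8), np.float64(0.0602), 22), (np.float64(108.5), np.float64(0.0611), 29)]
```

```bash
python3 -m inch '{"rows":[[[-0.0016,0,0,2],[-0.0032,-0.0001,0,4],[-0.0048,-0.0003,0,6]]]}' >/dev/null; python3 st.py
```

```text
t 18.825 phi -54.9 R 0.0467 z 0.0624 head 312.1 Ftan 10.296732124526006 torque 0.4812542480597386 jar [[0.0007, 0.0746]] wheel [(np.float64(-26.0), np.float64(0.0596), 4), (np.float64(114.3), np.float64(0.0618), 26), (np.float64(42.6), np.float64(0.0603), 24)]
```

```bash
python3 -m inch '{"rows":[[[-0.0016,0,0,2],[-0.0032,-0.0001,0,4]]]}' >/dev/null; python3 st.py;
```

```text
t 19.175 phi -50.8 R 0.0466 z 0.0624 head 316.1 Ftan 9.447632135232556 torque 0.440603456421987 jar [[0.001, 0.0761]] wheel [(np.float64(-23.5), np.float64(0.0602), 8), (np.float64(117.6), np.float64(0.0616), 24), (np.float64(46.5), np.float64(0.0601), 22)]
```

```bash
python3 -m inch '{"rows":[[[-0.0016,0,0,2],[-0.0032,-0.0001,0,4]]]}' >/dev/null; python3 st.py;
```

```text
t 19.525 phi -46.6 R 0.0466 z 0.0625 head 320.1 Ftan 9.194943353104888 torque 0.42844587542447454 jar [[0.0006, 0.0769]] wheel [(np.float64(-19.8), np.float64(0.0601), 10), (np.float64(120.0), np.float64(0.0611), 19), (np.float64(50.8), np.float64(0.0606), 22)]
```

```bash
python3 -m inch '{"rows":[[[-0.0016,0,0,2],[-0.0032,-0.0001,0,4]]]}' >/dev/null; python3 st.py;
```

```text
t 19.875 phi -42.5 R 0.0466 z 0.0625 head 324.2 Ftan 9.740583648046574 torque 0.45352406984780463 jar [[0.0007, 0.0779]] wheel [(np.float64(-15.9), np.float64(0.0603), 11), (np.float64(122.3), np.float64(0.0595), 9), (np.float64(55.1), np.float64(0.0598), 24)]
```

```bash
python3 -m inch '{"rows":[[[-0.0016,0,0,2],[-0.0032,-0.0001,0,4]]]}' >/dev/null; python3 st.py;
```

```text
t 20.225 phi -38.3 R 0.0465 z 0.0625 head 328.2 Ftan 9.788767383602742 torque 0.4552505305322476 jar [[0.0005, 0.0792]] wheel [(np.float64(-12.5), np.float64(0.0603), 14), (np.float64(58.5), np.float64(0.0599), 26)]
```

```bash
python3 -m inch '{"rows":[[[-0.0016,0,0,2],[-0.0032,-0.0001,0,4]]]}' >/dev/null; python3 st.py;
```

```text
t 20.575 phi -34.3 R 0.0465 z 0.0625 head 332.2 Ftan 11.658721992756124 torque 0.5421345608948738 jar [[0.0008, 0.0797]] wheel [(np.float64(-9.3), np.float64(0.0603), 16), (np.float64(62.4), np.float64(0.0604), 28)]
```

Force is up by about 2 N and the jar is slowing, so seating has begun. I'll go on in 2° steps.

```bash
python3 -m inch '{"rows":[[[-0.0008,0,0,1],[-0.0016,0,0,2]]]}' >/dev/null; python3 st.py;
```

```text
t 20.925 phi -32.7 R 0.0466 z 0.0626 head 334.1 Ftan 11.580184461438462 torque 0.5397820659753604 jar [[0.0008, 0.0797]] wheel [(np.float64(-8.2), np.float64(0.0603), 16), (np.float64(62.9), np.float64(0.0605), 27)]
```

```bash
python3 -m inch '{"rows":[[[-0.0008,0,0,1],[-0.0016,0,0,2]]]}' >/dev/null; python3 st.py;
```

```text
t 21.275 phi -31.1 R 0.0467 z 0.0626 head 336.1 Ftan 12.197529610357831 torque 0.5691912262659777 jar [[0.0008, 0.0797]] wheel [(np.float64(-7.0), np.float64(0.0604), 16), (np.float64(64.8), np.float64(0.06), 29)]
```

```bash
python3 -m inch '{"rows":[[[-0.0008,0,0,1],[-0.0016,0,0,2]]]}' >/dev/null; python3 st.py;
```

```text
t 21.625 phi -29.5 R 0.0468 z 0.0627 head 338.1 Ftan 13.007046576643093 torque 0.6082408384821283 jar [[0.0005, 0.0799]] wheel [(np.float64(-6.4), np.float64(0.0607), 18), (np.float64(65.9), np.float64(0.06), 27)]
```

Two estimates of the clamp force agree at about 12–14 N: torque of 0.61 against 0.40 N m free, and about 1.3 mm of travel past seating. Backing off and lifting.

```bash
python3 -m inch '{"rows":[[[0.004,0,0,0],[0.012,0,0,0],[0.012,0,0,0],[0.012,0,-0.03,0],[0.012,0,-0.08,0],[0.012,0,-0.14,0],[0.012,0,-0.14,0],[0.012,0,-0.14,0]]]}'; python3 st.py; python3 - <<'E'
from h import *
cv2.imwrite("pics/end.png",cv2.resize(manip.read_camera("scene")[130:330,230:450,::-1],(660,600)))
E
```

```text
time_s: 22.72
tool_pos: [0.5709, -0.219, 0.2006]
eef_rot: [0.997, 0.083, -0.0, -0.001]
wrist_force: [-0.3, 0.1, 1.0]
gripper_width: 0.0004
grasp_force: 0.0
t 22.725 phi -36.0 R 0.0463 z 0.2006 head 338.1 Ftan -0.2852512834381976 torque -0.013215449951301816 jar [[0.0005, 0.0799]] wheel [(np.float64(-7.4), np.float64(0.0594), 25), (np.float64(66.2), np.float64(0.0604), 25)]
```

View pics/end.png

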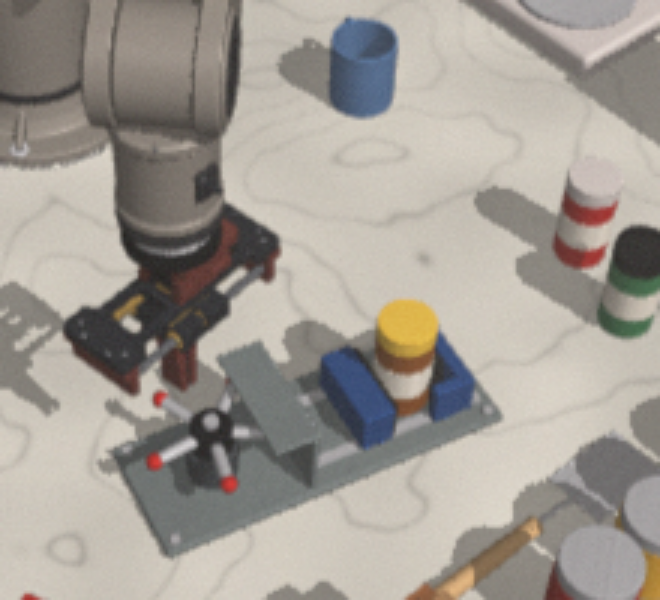

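The jar is clamped upright between the jaw and the V, the wheel has held its angle, and the robot is clear. Handing the job in.

```bash
python3 -c "
from cell import manip
print(manip.finish_job())"
```

```text
the job is handed in; nothing more can be done
None
```

The honey jar stands upright, seated in the V and clamped at an estimated 12–14 N (from wheel torque and jaw travel), the robot is clear, and the job was handed in at about 23 s with no verdict returned.

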